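Stand the fallen pictures back up on the hall console

TASK

Two of the three framed pictures on the hall console have fallen on their backs, with their marble feet sticking up in the air. Push each fallen one over with the outside of the fingers until it stands upright on its foot again, right where it fell, without sliding it away (a couple of finger widths at most); do not lift either picture off the table. Leave the third picture, which still stands, and everything else on the console undisturbed.

Things in the scene. Friction and masses are not known exactly. Their poses are not given: they have to be found in the camera images.
- large_picture: L-shaped stand fallen on its back: light wood frame (120 wide, 160 tall, 12 thick) lying flat, picture up, and a heavy marble foot (same width, 14 thick) sticking up at one end. Origin: middle of the heel edge, the L's outer corner, on the table. x: from the heel up the picture (straight up once stood). z: along the foot (up as it lies). y: along the heel. Foot x 0-14, z 0-85; frame z 0-12. ~0.55 kg
- large_foot_edge (a point): Middle of the upper edge of the large picture's upright foot, on its face that looks over the picture (x 14, z 85 from the heel). Pushed near here, level, towards the picture's -x (away from its frame), with about half its weight or less, the L turns about its heel, which only friction holds. Past about 55 degrees of turn it falls onto its foot by itself; a lower push may slide it.
- small_picture: L-shaped stand fallen on its back: light wood frame (90 wide, 125 tall, 12 thick) lying flat, picture up, and a heavy marble foot (same width, 14 thick) sticking up at one end. Origin: middle of the heel edge, the L's outer corner, on the table. x: from the heel up the picture (straight up once stood). z: along the foot (up as it lies). y: along the heel. Foot x 0-14, z 0-75; frame z 0-12. ~0.34 kg
- small_foot_edge (a point): Middle of the upper edge of the small picture's upright foot, on its face that looks over the picture (x 14, z 75 from the heel). Pushed near here, level, towards the picture's -x (away from its frame), with about half its weight or less, the L turns about its heel, which only friction holds. Past about 55 degrees of turn it falls onto its foot by itself; a lower push may slide it.
- standing_picture: The picture that still stands, same make: frame 105 wide, 145 tall, 12 thick, foot reaching 85 mm forward from the frame's back and 14 thick. Leave alone. Origin: middle of the heel edge on the table; z up, the foot towards -x.
- candle: Candle in a green glass, 54 mm across, 50 tall (wick 61). Leave alone. Origin: centre of its underside.
- polish_tin: Flat round shoe polish tin, 60 mm across, 22 tall. Leave alone. Origin: centre of its underside.
- key_bowl: White bowl with keys, 120 mm across, 45 tall. Leave alone. Origin: centre of its underside.
- shoe_brush: Wooden shoe brush, 150 (x) by 50 (y), 40 tall, bristles down. Leave alone. Origin: centre of its underside.

How it is judged:
By the outcome, as a careful person would: the job done as asked, in the order asked, and still so for the second after the job is handed in, with the robot touching nothing.
It also fails if it takes over 51 s, if anything falls off the work surface, if the arm or the gripper's body presses on something with over 40 N, if the wrist force passes 120 N, or if a joint passes its speed limit or range.

ROBOT

A 7-joint arm with a two-finger parallel gripper is mounted at the origin on the work surface. World frame = base frame: x ahead of the robot, y to its left, z up, the work surface at z = 0. Lengths are in m, angles in rad, forces in N, time in s.
With the tool pointing down it reaches from about 0.4 to 0.9 m from the base axis. Payload 5.5 kg.
Tool frame: the origin (TCP) lies between the finger pads; the fingertips stand 25 mm ahead of it and the grasp point (between the pads) lies 6 mm ahead of it (robot.tip_extent is the distance from the TCP to the fingertips, in m); z points along the fingers, y is the line along which they close (so a half turn about z gives the same grasp; the last joint's range is limited). The gripper opens to 85 mm and grips with 20 to 120 N. Pads are 22 mm wide; open, the fingers measure 114 mm over their backs; the gripper's body (76 mm by 85 mm) begins 54 mm behind the grasp point. The pads swing forward as they close: fully open they stand 13 mm farther back than shut.
Start: joints at [-0.929, 0.501, -0.427, 1.55, 0.221, 1.138, -0.21], TCP at [0.24, 0.604, 0.256] pointing down, gripper open.
Joint ranges: [-2.88, 2.88], [-0.31, 2.03], [-1.54, 1.56], [0.2, 2.42], [-1.41, 4.55], [0.19, 2.02], [-2.57, 2.57]. Speed limits (rad/s): [2.57, 2.57, 3.14, 3.14, 3.14, 3.14, 3.14].

INTERFACE

Orientations are given as a 3x3 rotation matrix whose columns are the frame's x, y, z axes.
In Python, from rig import sensors, imaging, robot gives the robot as it stands. The module is installed in compiled form; this text tells all that it offers.
- The arm moves only by the tool step_arm, never from a script. Its arguments are lists of equal length, an entry for each row: "grip": the opening, from -1 (shut) to 1 (fully open); "xyz": the shift along the tool's x, y, z in m, a list of three; "rot": the turn, a rotation vector about the tool's x, y, z in degrees, a list of three. A call has exactly 8 rows; each row shifts and turns the commanded pose from where the row before left it, along the tool's axes as they then stand; what a row does not reach is not made up. A row lasts 1/12 s, in which the tool goes at most 41.7 mm and 7.16 degrees, less where a joint would pass 70% of its speed; a pose out of reach is approached as far as the arm can. A call is refused whole if a number of a shift passes 0.0417 or a number of a turn 7.16, either way. A call with a gripper value outside its range is refused whole. The fingers move at their own pace and stop on an object; "squeeze" is the grip in N (left out, the last holds). Time passes only in rows, so rows that do not move let the fingers close, or fill a call up. It gives the time, the measured TCP pose, the force, the opening and the grip force at its end, in the units of the state.
- sensors.read_state(): the state, without advancing time (a new reading comes with each control period).
- imaging.read_camera(name): name is "scene" or "top" or "wrist"; returns a dict with "pixels" (420x560x3 uint8, blue, green, red), "depth" (420x560 float32, m along the optical axis (not along the pixel's ray), 0 where there is no reading), "fx", "fy", "cx", "cy" (pixels), "rvec" (rotation vector, rad) and "tvec" (3), from world to camera coordinates, as OpenCV has them. Camera axes: x right, y down, z forward; pixel columns grow to the right and rows downward; lengths in m; the calibration is good to about 2 mm. A picture is of the moment at which its call begins.
- robot.sign_off(): hands the job in; it is judged then, once.
The state is a dict: "t": time; "joints": joint angles; "qvel": joint speeds; "joint_efforts": joint torques, N m; "tcp_pos": TCP position; "ee_rot": TCP orientation; "ft_force": force on the tool from outside, world axes, zero at the start; "wrist_torque": the same for the moment, N m; "grip_width": opening from 0.0 (shut) to 1.0 (fully open); "grip_force": force on a finger pad.
Only numpy, scipy, OpenCV 4.12 (cv2) and the standard library are available. Lean on these libraries where they do the work, as an engineer would, in place of code of your own. Each camera call takes 0.05 s, during which the arm holds its last target. There are 200 camera calls.

## Working session

There is one attempt and no reset: what is moved stays moved. The work goes in short steps, Python scripts to look and compute and a tool call to move; the robot and the scene stay as the last step left them, time stands still between calls to the robot, and variables do not carry over. Pictures are saved under pics/ and viewed, at most 10 in all, crops included, and the job is handed in when it is done.

Besides the shell and the picture viewer there is one more tool, called by a JSON object that holds its "api" and its "payload", one argument or row to a line. step_arm: Moves the arm, as the interface text tells. Its arguments: {"type":"object","properties":{"grip":{"type":"array"},"xyz":{"type":"array"},"rot":{"type":"array"},"squeeze":{"type":"number"}},"required":["grip","xyz","rot"]}

```bash
mkdir -p pics; cat > h.py <<'E'
import numpy as np, cv2
from rig import sensors, imaging, robot
def cam(n):
    c=imaging.read_camera(n); R=cv2.Rodrigues(np.array(c["rvec"],float))[0]; c["R"]=R; c["t"]=np.array(c["tvec"],float).ravel(); return c
def cloud(c):
    d=c["depth"]; v,u=np.mgrid[:d.shape[0],:d.shape[1]]
    P=np.stack([(u-c["cx"])/c["fx"]*d,(v-c["cy"])/c["fy"]*d,d],-1)
    return (P-c["t"])@c["R"]
E
python3 - <<'E'
from h import *
for n in ["top","scene"]:
    c=cam(n); cv2.imwrite(f"pics/{n}0.png",c["pixels"]); W=cloud(c)
    np.savez(f"{n}0.npz",W=W,d=c["depth"],px=c["pixels"]); print(n,-c["R"].T@c["t"],c["fx"])
s=sensors.read_state(); print(s)
E
```

```text
top [ 0.30663711 -0.00381204  1.50602945] 501.95924487935844
scene [ 1.76248474 -0.47999198  1.54644264] 540.914744270871
{'t': 0.1, 'joints': array([-0.92879658,  0.50175335, -0.42682554,  1.5513147 ,  0.22082759,
        1.13831436, -0.21029723]), 'qvel': array([-0.00050953, -0.00179747, -0.00056965,  0.00052193,  0.00055791,
        0.00127065, -0.00181634]), 'joint_efforts': array([-1.14894527e-02, -5.70803261e+01, -5.83859771e+00, -2.81754702e+01,
        1.05976113e-02,  5.44824492e-03,  2.78005949e-06]), 'tcp_pos': array([0.24020026, 0.60337908, 0.25537789]), 'ee_rot': array([[-9.29135919e-01,  3.69737717e-01, -6.81338121e-04],
       [ 3.69738342e-01,  9.29134561e-01, -1.58946073e-03],
       [ 4.53712133e-05, -1.72874189e-03, -9.99998505e-01]]), 'ft_force': array([-0.38269792,  0.21606347,  0.45133664]), 'wrist_torque': array([-0.01511583,  0.01219678, -0.00436558]), 'grip_force': 0.0, 'grip_width': 0.9988906832626997}
```

View pics/top0.png

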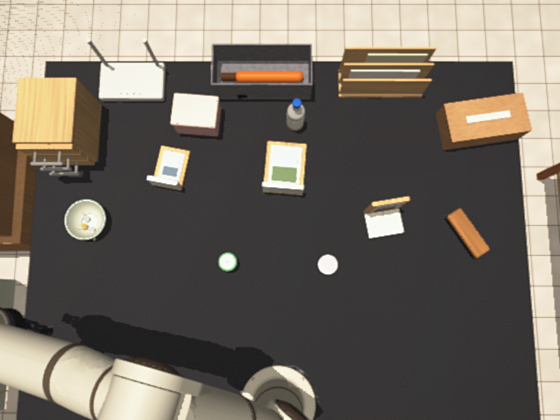

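View pics/scene0.png

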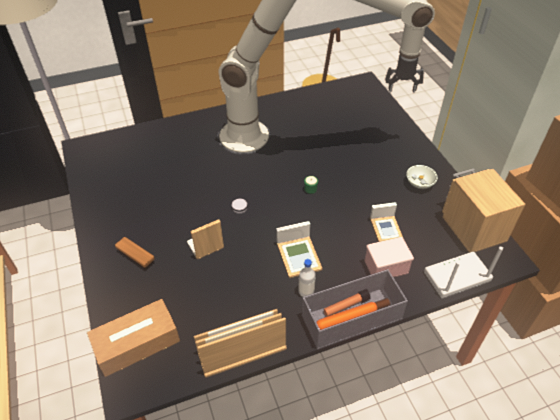

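The large picture (top view) has its foot at about (285,190), with its frame up to (285,145). The small one has its foot at (165,183), with its frame towards (175,150). Both feet are on the robot side, and a bottle (296,115) and a pink box (196,115) stand behind them.

```bash
python3 - <<'E'
from h import *
z=np.load("top0.npz"); W=z["W"]; px=z["px"].astype(int)
for n,(u0,u1,v0,v1),h in [("L",(255,315,135,205),.085),("S",(140,195,140,200),.075)]:
    w=W[v0:v1,u0:u1].reshape(-1,3)
    f=w[(w[:,2]>h-.008)&(w[:,2]<h+.01)]; g=w[(w[:,2]>.006)&(w[:,2]<.02)]
    for m,q in (("foot",f),("frame",g)):
        r=cv2.minAreaRect((q[:,:2]*1000).astype(np.float32)); print(n,m,len(q),q[:,2].mean(),r,cv2.boxPoints(r).round().tolist())
for n,(u0,u1,v0,v1) in dict(bottle=(284,308,95,132),pink=(168,224,90,140),candle=(215,240,248,275),tin=(315,340,252,277),stand=(362,412,192,240),bowl=(62,108,198,242),box=(208,315,40,102)).items():
    w=W[v0:v1,u0:u1].reshape(-1,3); q=w[w[:,2]>.012]; print(n,q.min(0).round(3),q.max(0).round(3))
c=[cv2.resize(z["px"][130:210,u:u+80],None,fx=5,fy=5,interpolation=2) for u in (130,245)]
cv2.imwrite("pics/c0.png",np.hstack(c))
E
```

```text
L foot 216 0.08362704799097725 ((621.3046875, -14.781982421875), (119.82251739501953, 15.545677185058594), 85.03015899658203) [[608.0, -74.0], [624.0, -75.0], [634.0, 44.0], [619.0, 46.0]]
L frame 1571 0.011862985364582345 ((689.22998046875, -21.759445190429688), (178.24594116210938, 216.24191284179688), 88.0351791381836) [[578.0, -107.0], [794.0, -115.0], [800.0, 64.0], [584.0, 71.0]]
S foot 151 0.07359718370501742 ((639.6730346679688, 339.6229248046875), (90.5959701538086, 15.888165473937988), 79.70458221435547) [[624.0, 296.0], [639.0, 294.0], [656.0, 383.0], [640.0, 386.0]]
S frame 936 0.011449764268620568 ((690.5391845703125, 342.1178894042969), (169.3946075439453, 179.86419677734375), 85.40971374511719) [[594.0, 265.0], [773.0, 250.0], [787.0, 419.0], [608.0, 434.0]]
bottle [ 0.307 -0.093  0.012] [ 0.923 -0.004  1.506]
pink [ 0.307 -0.004  0.012] [0.924 0.318 1.506]
candle [ 0.307 -0.004  0.03 ] [0.429 0.172 1.506]
tin [ 0.307 -0.177  0.013] [ 0.425 -0.004  1.506]
stand [ 0.307 -0.374  0.012] [ 0.578 -0.004  1.506]
bowl [ 0.307 -0.004  0.012] [0.587 0.629 1.506]
box [ 0.307 -0.101  0.012] [1.051 0.206 1.506]
```

View pics/c0.png

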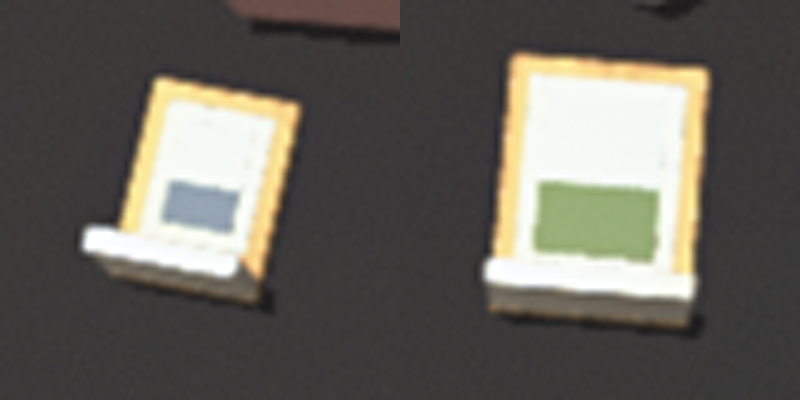

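Both poses fit the given sizes: foot widths 120 and 91, heights 84 and 74. I'll start with the small one: move above its picture with the fingers shut.

{"api": "step_arm", "payload": {
  "grip": [-1, -1, -1, -1, -1, -1, -1, -1],
  "xyz": [
    [-0.031, -0.0056, 0],
    [-0.031, -0.0056, 0],
    [-0.031, -0.0056, 0],
    [-0.031, -0.0056, 0],
    [-0.031, -0.0056, 0],
    [-0.031, -0.0056, 0],
    [-0.031, -0.0056, 0],
    [-0.031, -0.0056, 0]
  ],
  "rot": [
    [0, 0, 0],
    [0, 0, 0],
    [0, 0, 0],
    [0, 0, 0],
    [0, 0, 0],
    [0, 0, 0],
    [0, 0, 0],
    [0, 0, 0]
  ]
}}

```text
t: 0.77
tcp_pos: [0.4552, 0.4693, 0.2558]
ee_rot: [[-0.929, 0.37, -0.001], [0.37, 0.929, -0.001], [0.0, -0.001, -1.0]]
ft_force: [-0.5, -0.1, 0.1]
grip_width: 0.002
grip_force: 0.0
```

{"api": "step_arm", "payload": {
  "grip": [-1, -1, -1, -1, -1, -1, -1, -1],
  "xyz": [
    [-0.031, -0.0056, 0],
    [-0.031, -0.0056, 0],
    [-0.031, -0.0056, 0],
    [-0.031, -0.0056, 0],
    [-0.031, -0.0056, 0],
    [-0.031, -0.0056, 0],
    [-0.031, -0.0056, 0],
    [-0.031, -0.0056, 0]
  ],
  "rot": [
    [0, 0, 0],
    [0, 0, 0],
    [0, 0, 0],
    [0, 0, 0],
    [0, 0, 0],
    [0, 0, 0],
    [0, 0, 0],
    [0, 0, 0]
  ]
}}

```text
t: 1.43
tcp_pos: [0.6689, 0.3361, 0.2556]
ee_rot: [[-0.929, 0.37, -0.001], [0.37, 0.929, -0.001], [0.001, -0.001, -1.0]]
ft_force: [0.1, 0.3, -0.3]
grip_width: -0.001
grip_force: 0.0
```

{"api": "step_arm", "payload": {
  "grip": [-1, -1, -1, -1, -1, -1, -1, -1],
  "xyz": [
    [0, 0, 0],
    [0, 0, 0],
    [0, 0, 0],
    [0, 0, 0],
    [0, 0, 0],
    [0, 0, 0],
    [0, 0, 0],
    [0, 0, 0]
  ],
  "rot": [
    [0, 0, -5.7],
    [0, 0, -5.7],
    [0, -5, 0],
    [0, -5, 0],
    [0, -5, 0],
    [0, -5, 0],
    [0, 0, 0],
    [0, 0, 0]
  ]
}}

```text
t: 2.1
tcp_pos: [0.6663, 0.3382, 0.2557]
ee_rot: [[-0.926, 0.176, 0.334], [0.165, 0.984, -0.061], [-0.339, -0.002, -0.941]]
ft_force: [-0.5, 0.2, -0.5]
grip_width: 0.002
grip_force: 0.0
```

```bash
cat >> h.py <<'E'
def rel(c,ang):
    """tip centre in picture frame: c = foot centre (m), ang = picture x axis angle (deg); heel is 7 mm before c"""
    s=sensors.read_state(); a=np.radians(ang); p=np.array([np.cos(a),np.sin(a),0]); y=np.array([-p[1],p[0],0])
    tip=s["tcp_pos"]+robot.tip_extent*s["ee_rot"][:,2]; h=np.array([*c,0])-.007*p
    R=s["ee_rot"]; print("t",s["t"],"tip rel heel mm",(1000*np.array([(tip-h)@p,(tip-h)@y,tip[2]])).round(1),"tip ext",robot.tip_extent,"F",s["ft_force"].round(1))
    print("axes px,py,up in tool:\n",(R.T@p).round(3),(R.T@y).round(3),R[2].round(3),"grip",s["grip_width"])
S=((.640,.340),-10.3); L=((.6213,-.0148),-5)
E
python3 -c "
from h import *
rel(*S)"
```

```text
t 2.1 tip rel heel mm [ 41.6   2.9 232.2] tip ext 0.025 F [-0.5  0.2 -0.5]
axes px,py,up in tool:
 [-0.941 -0.003  0.339] [-0.003  1.    -0.001] [-0.339 -0.002 -0.941] grip 0.002103826252265247
```

{"api": "step_arm", "payload": {
  "grip": [-1, -1, -1, -1, -1, -1, -1, -1],
  "xyz": [
    [0.0072, 0, 0.02],
    [0.0072, 0, 0.02],
    [0.0072, 0, 0.02],
    [0.0072, 0, 0.02],
    [0.0072, 0, 0.02],
    [0.0072, 0, 0.02],
    [0.0072, 0, 0.02],
    [0.0072, 0, 0.02]
  ],
  "rot": [
    [0, 0, 0],
    [0, 0, 0],
    [0, 0, 0],
    [0, 0, 0],
    [0, 0, 0],
    [0, 0, 0],
    [0, 0, 0],
    [0, 0, 0]
  ]
}}

```text
t: 2.77
tcp_pos: [0.6708, 0.3358, 0.0851]
ee_rot: [[-0.924, 0.182, 0.336], [0.171, 0.983, -0.063], [-0.341, -0.001, -0.94]]
ft_force: [-0.0, -0.7, 0.1]
grip_width: 0.003
grip_force: 0.0
```

```bash
python3 -c "
from h import *
rel(*S)
c=cam('wrist'); cv2.imwrite('pics/w1.png',c['pixels'])"
```

```text
t 2.7667 tip rel heel mm [46.6  1.3 61.6] tip ext 0.025 F [-0.  -0.7  0.1]
axes px,py,up in tool:
 [-0.94   0.003  0.341] [ 0.003  1.    -0.002] [-0.341 -0.001 -0.94 ] grip 0.0027327003695124565
```

View pics/w1.png

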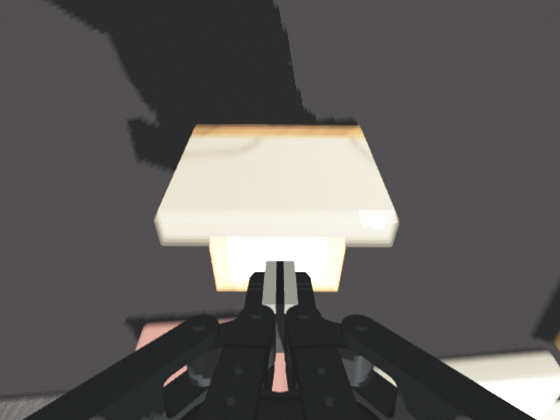

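The wrist view shows the shut fingers (280,265) centred just behind the foot's edge (157–397, 240) and square to it. I'll push now.

{"api": "step_arm", "payload": {
  "grip": [-1, -1, -1, -1, -1, -1, -1, -1],
  "xyz": [
    [0.0052, 0, -0.0019],
    [0.0052, 0, -0.0019],
    [0.0052, 0, -0.0019],
    [0.0052, 0, -0.0019],
    [0.0047, 0, -0.0017],
    [0.0047, 0, -0.0017],
    [0.0047, 0, -0.0017],
    [0.0047, 0, -0.0017]
  ],
  "rot": [
    [0, 0, 0],
    [0, 0, 0],
    [0, 0, 0],
    [0, 0, 0],
    [0, 0, 0],
    [0, 0, 0],
    [0, 0, 0],
    [0, 0, 0]
  ]
}}

```text
t: 3.48
tcp_pos: [0.6267, 0.3453, 0.0869]
ee_rot: [[-0.924, 0.178, 0.337], [0.168, 0.984, -0.06], [-0.342, 0.001, -0.94]]
ft_force: [0.2, 1.2, -0.3]
grip_width: 0.001
grip_force: 0.3
```

```bash
python3 -c "
from h import *
rel(*S)
c=cam('scene'); cv2.imwrite('pics/s2.png',cv2.resize(c['pixels'][170:300,330:480],None,fx=4,fy=4))"
```

```text
t 3.4833 tip rel heel mm [ 1.5  2.9 63.4] tip ext 0.025 F [ 0.2  1.2 -0.3]
axes px,py,up in tool:
 [-0.94  -0.     0.342] [-0.     1.     0.001] [-0.342  0.001 -0.94 ] grip 0.0014409312555300937
```

View pics/s2.png

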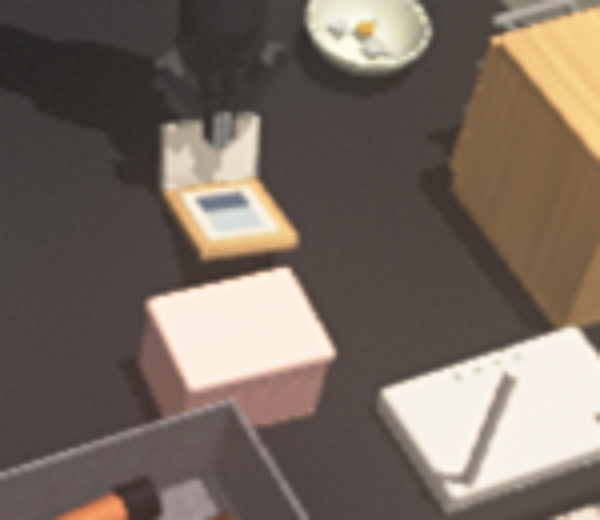

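The frame's far end (200–300, 245) is rising, with shadow under it, so it's tilting with the heel in place. I'll continue along the arc.

{"api": "step_arm", "payload": {
  "grip": [-1, -1, -1, -1, -1, -1, -1, -1],
  "xyz": [
    [0.0047, 0, -0.0017],
    [0.0047, 0, -0.0017],
    [0.0054, 0, 0.0002],
    [0.0054, 0, 0.0002],
    [0.0054, 0, 0.0002],
    [0.0041, 0, 0.0011],
    [0.0041, 0, 0.0011],
    [0.0041, 0, 0.0011]
  ],
  "rot": [
    [0, 0, 0],
    [0, 0, 0],
    [0, 0, 0],
    [0, 0, 0],
    [0, 0, 0],
    [0, 0, 0],
    [0, 0, 0],
    [0, 0, 0]
  ]
}}

```text
t: 4.2
tcp_pos: [0.5919, 0.3511, 0.0724]
ee_rot: [[-0.925, 0.179, 0.336], [0.168, 0.984, -0.061], [-0.342, -0.0, -0.94]]
ft_force: [-0.0, 0.1, 0.1]
grip_width: 0.004
grip_force: 0.0
```

```bash
python3 -c "
from h import *
rel(*S)
c=cam('scene'); cv2.imwrite('pics/s3.png',cv2.resize(c['pixels'][170:300,330:480],None,fx=4,fy=4))"
```

```text
t 4.2 tip rel heel mm [-33.8   2.3  48.9] tip ext 0.025 F [-0.   0.1  0.1]
axes px,py,up in tool:
 [-0.94  -0.     0.342] [-0.  1. -0.] [-0.342 -0.    -0.94 ] grip 0.0035352007893827654
```

View pics/s3.png

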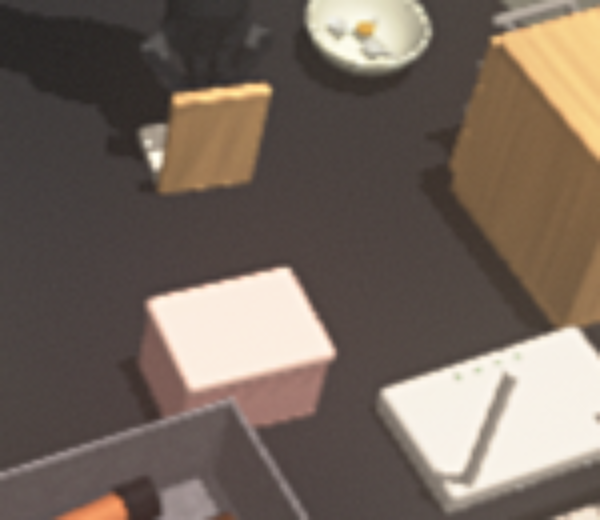

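The small picture now stands upright, with its wooden back towards the camera. I'll retreat up and back, then check it from the top.

{"api": "step_arm", "payload": {
  "grip": [-1, -1, -1, -1, -1, -1, -1, -1],
  "xyz": [
    [0, 0, -0.01],
    [0, 0, -0.02],
    [0, 0, -0.025],
    [0, 0, -0.03],
    [0, 0, -0.03],
    [0, 0, -0.03],
    [0, 0, -0.03],
    [0, 0, -0.025]
  ],
  "rot": [
    [0, 0, 0],
    [0, 0, 0],
    [0, 0, 0],
    [0, 0, 0],
    [0, 0, 0],
    [0, 0, 0],
    [0, 0, 0],
    [-1.8, 0, -5]
  ]
}}

```text
t: 4.92
tcp_pos: [0.5243, 0.3653, 0.2641]
ee_rot: [[-0.936, 0.085, 0.343], [0.081, 0.996, -0.027], [-0.344, 0.002, -0.939]]
ft_force: [0.4, 0.4, 0.6]
grip_width: 0.003
grip_force: 0.0
```

{"api": "step_arm", "payload": {
  "grip": [-1, -1, -1, -1, -1, -1, -1, -1],
  "xyz": [
    [-0.0125, -0.0305, 0.0046],
    [-0.0125, -0.0305, 0.0046],
    [-0.0125, -0.0305, 0.0046],
    [-0.0125, -0.0305, 0.0046],
    [-0.0125, -0.0305, 0.0046],
    [-0.0125, -0.0305, 0.0046],
    [-0.0125, -0.0305, 0.0046],
    [-0.0125, -0.0305, 0.0046]
  ],
  "rot": [
    [0, 0, 0],
    [0, 0, 0],
    [0, 0, 0],
    [0, 0, 0],
    [0, 0, 0],
    [0, 0, 0],
    [0, 0, 0],
    [0, 0, 0]
  ]
}}

```text
t: 5.58
tcp_pos: [0.6103, 0.1093, 0.2617]
ee_rot: [[-0.936, 0.087, 0.342], [0.082, 0.996, -0.03], [-0.343, -0.0, -0.939]]
ft_force: [0.3, 0.7, 1.1]
grip_width: 0.003
grip_force: 0.0
```

{"api": "step_arm", "payload": {
  "grip": [-1, -1, -1, -1, -1, -1, -1, -1],
  "xyz": [
    [-0.0125, -0.0305, 0.0046],
    [-0.0125, -0.0305, 0.0046],
    [-0.0125, -0.0305, 0.0046],
    [-0.0125, -0.0305, 0.0046],
    [0, 0, 0],
    [0, 0, 0],
    [0, 0, 0],
    [0, 0, 0]
  ],
  "rot": [
    [0, 0, 0],
    [0, 0, 0],
    [0, 0, 0],
    [0, 0, 0],
    [0, 0, 0],
    [0, 0, 0],
    [0, 0, 0],
    [0, 0, 0]
  ]
}}

```text
t: 6.25
tcp_pos: [0.6522, -0.0134, 0.2607]
ee_rot: [[-0.936, 0.085, 0.341], [0.08, 0.996, -0.029], [-0.342, 0.0, -0.94]]
ft_force: [0.3, -0.6, 0.6]
grip_width: -0.001
grip_force: 0.0
```

```bash
cat >> h.py <<'E'
def stood(c,box,h,pose):
    W=cloud(c); u0,u1,v0,v1=box; w=W[v0:v1,u0:u1].reshape(-1,3); a=np.radians(pose[1])
    for n,lo,hi in (("top",h-.01,h+.01),("foot",.009,.02)):
        q=w[(w[:,2]>lo)&(w[:,2]<hi)]; d=q[:,:2]-np.array(pose[0]); X=d@[np.cos(a),np.sin(a)]+.007; Y=d@[-np.sin(a),np.cos(a)]
        print(n,len(q),"z",q[:,2].mean().round(4),"px",X.min().round(3),X.max().round(3),"py",Y.min().round(3),Y.max().round(3), cv2.minAreaRect((q[:,:2]*1000).astype(np.float32)))
E
python3 -c "
from h import *
rel(*L)
stood(cam('top'),(130,200,140,225),.125,S)"
```

```text
t 6.25 tip rel heel mm [ 46.2   4.1 237.2] tip ext 0.025 F [ 0.3 -0.6  0.6]
axes px,py,up in tool:
 [-0.94  -0.002  0.342] [-0.002  1.     0.001] [-0.342  0.    -0.94 ] grip -0.0011880168461835597
top 145 z 0.1231 px -0.013 0.001 py -0.046 0.045 ((626.8408813476562, 341.5111999511719), (91.05900573730469, 13.25873851776123), 79.27459716796875)
foot 538 z 0.0134 px -0.096 0.144 py -0.097 0.044 ((647.0989379882812, 322.9185485839844), (138.02349853515625, 241.22866821289062), 85.80730438232422)
```

The small picture stands: top at 123 mm, heel within 1 mm of where it was. Now I'll do the same with the large one.

{"api": "step_arm", "payload": {
  "grip": [-1, -1, -1, -1, -1, -1, -1, -1],
  "xyz": [
    [0.007, -0.0005, 0.0194],
    [0.007, -0.0005, 0.0194],
    [0.007, -0.0005, 0.0194],
    [0.007, -0.0005, 0.0194],
    [0.007, -0.0005, 0.0194],
    [0.007, -0.0005, 0.0194],
    [0.007, -0.0005, 0.0194],
    [0.007, -0.0005, 0.0194]
  ],
  "rot": [
    [0, 0, 0],
    [0, 0, 0],
    [0, 0, 0],
    [0, 0, 0],
    [0, 0, 0],
    [0, 0, 0],
    [0, 0, 0],
    [0, 0, 0]
  ]
}}

```text
t: 6.97
tcp_pos: [0.6525, -0.0173, 0.0947]
ee_rot: [[-0.936, 0.084, 0.341], [0.079, 0.996, -0.029], [-0.342, 0.0, -0.94]]
ft_force: [0.2, 0.4, -0.0]
grip_width: 0.004
grip_force: 0.0
```

```bash
python3 -c "
from h import *
rel(*L)"
```

```text
t 6.9667 tip rel heel mm [46.8  0.3 71.2] tip ext 0.025 F [ 0.2  0.4 -0. ]
axes px,py,up in tool:
 [-0.94  -0.003  0.342] [-0.003  1.     0.001] [-0.342  0.    -0.94 ] grip 0.0038823184101836727
```

{"api": "step_arm", "payload": {
  "grip": [-1, -1, -1, -1, -1, -1, -1, -1],
  "xyz": [
    [0.0054, 0, -0.002],
    [0.0054, 0, -0.002],
    [0.0054, 0, -0.002],
    [0.0054, 0, -0.002],
    [0.005, 0, -0.0018],
    [0.005, 0, -0.0018],
    [0.005, 0, -0.0018],
    [0.005, 0, -0.0018]
  ],
  "rot": [
    [0, 0, 0],
    [0, 0, 0],
    [0, 0, 0],
    [0, 0, 0],
    [0, 0, 0],
    [0, 0, 0],
    [0, 0, 0],
    [0, 0, 0]
  ]
}}

```text
t: 7.63
tcp_pos: [0.6084, -0.0153, 0.0963]
ee_rot: [[-0.936, 0.087, 0.342], [0.082, 0.996, -0.03], [-0.344, 0.0, -0.939]]
ft_force: [0.9, 1.9, 0.5]
grip_width: -0.001
grip_force: 0.7
```

```bash
python3 -c "
from h import *
rel(*L)
c=cam('scene'); cv2.imwrite('pics/s4.png',cv2.resize(c['pixels'][180:310,240:390],None,fx=4,fy=4))"
```

```text
t 7.6333 tip rel heel mm [ 2.8 -1.6 72.8] tip ext 0.025 F [0.9 1.9 0.5]
axes px,py,up in tool:
 [-0.939 -0.     0.344] [-0.  1.  0.] [-0.344  0.    -0.939] grip -0.0009734375953193966
```

View pics/s4.png

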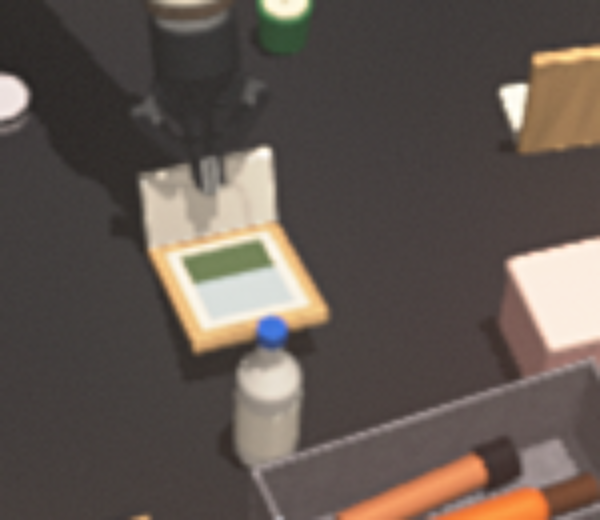

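The large picture is tilting too: the frame edge (190–325, 330) is off the table and the heel is in place. I'll continue.

{"api": "step_arm", "payload": {
  "grip": [-1, -1, -1, -1, -1, -1, -1, -1],
  "xyz": [
    [0.0048, 0, -0.0013],
    [0.0048, 0, -0.0013],
    [0.0048, 0, -0.0013],
    [0.0062, 0, 0.0006],
    [0.0062, 0, 0.0006],
    [0.0062, 0, 0.0006],
    [0.0058, 0, 0.002],
    [0.0058, 0, 0.002]
  ],
  "rot": [
    [0, 0, 0],
    [0, 0, 0],
    [0, 0, 0],
    [0, 0, 0],
    [0, 0, 0],
    [0, 0, 0],
    [0, 0, 0],
    [0, 0, 0]
  ]
}}

```text
t: 8.35
tcp_pos: [0.566, -0.0117, 0.0775]
ee_rot: [[-0.937, 0.087, 0.339], [0.081, 0.996, -0.03], [-0.341, -0.001, -0.94]]
ft_force: [-0.1, -0.4, -0.9]
grip_width: 0.003
grip_force: 0.0
```

```bash
python3 -c "
from h import *
rel(*L)
c=cam('scene'); cv2.imwrite('pics/s5.png',cv2.resize(c['pixels'][180:310,240:390],None,fx=4,fy=4))"
```

```text
t 8.35 tip rel heel mm [-39.9  -1.7  54. ] tip ext 0.025 F [-0.1 -0.4 -0.9]
axes px,py,up in tool:
 [-0.94  -0.     0.341] [-0.001  1.    -0.001] [-0.341 -0.001 -0.94 ] grip 0.0031100774535478227
```

View pics/s5.png

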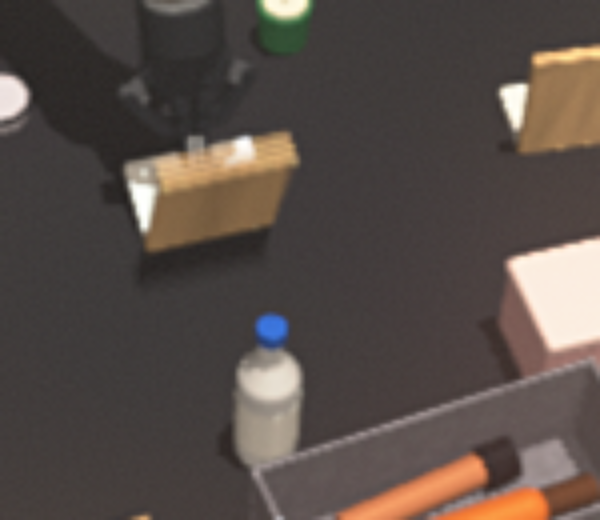

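The large picture has left the fingers and is falling onto its foot. I'll retreat up and back.

{"api": "step_arm", "payload": {
  "grip": [-1, -1, -1, -1, -1, -1, -1, -1],
  "xyz": [
    [0.001, 0, -0.003],
    [0.001, 0, -0.006],
    [0, 0, -0.015],
    [0, 0, -0.025],
    [0, 0, -0.035],
    [0, 0, -0.04],
    [0, 0, -0.04],
    [0, 0, -0.04]
  ],
  "rot": [
    [0, 0, 0],
    [0, 0, 0],
    [0, 0, 0],
    [0, 0, 0],
    [0, 0, 0],
    [0, 0, 0],
    [0, 0, 0],
    [0, 0, 0]
  ]
}}

```text
t: 9.07
tcp_pos: [0.4947, -0.0046, 0.2713]
ee_rot: [[-0.936, 0.086, 0.341], [0.081, 0.996, -0.028], [-0.342, 0.002, -0.94]]
ft_force: [0.9, -1.5, 0.3]
grip_width: -0.003
grip_force: 0.0
```

{"api": "step_arm", "payload": {
  "grip": [-1, -1, -1, -1, -1, -1, -1, -1],
  "xyz": [
    [0, 0, -0.02],
    [0, 0, -0.01],
    [0, 0, 0],
    [0, 0, 0],
    [0, 0, 0],
    [0, 0, 0],
    [0, 0, 0],
    [0, 0, 0]
  ],
  "rot": [
    [0, 0, 0],
    [0, 0, 0],
    [0, 0, 0],
    [0, 0, 0],
    [0, 0, 0],
    [0, 0, 0],
    [0, 0, 0],
    [0, 0, 0]
  ]
}}

```text
t: 9.73
tcp_pos: [0.4854, -0.0045, 0.2961]
ee_rot: [[-0.937, 0.087, 0.338], [0.081, 0.996, -0.029], [-0.339, 0.0, -0.941]]
ft_force: [0.2, 1.0, 0.1]
grip_width: 0.001
grip_force: 0.0
```

```bash
python3 -c "
from h import *
rel(*L)
c=cam('top'); stood(c,(250,315,130,200),.160,L); stood(c,(130,200,140,225),.125,S)
c=cam('scene'); cv2.imwrite('pics/s6.png',c['pixels'])"
```

```text
t 9.7333 tip rel heel mm [-120.8   -1.6  272.6] tip ext 0.025 F [0.2 1.  0.1]
axes px,py,up in tool:
 [-0.941 -0.001  0.339] [-0.  1.  0.] [-0.339  0.    -0.941] grip 0.0006092959290417465
top 212 z 0.1582 px -0.013 0.001 py -0.06 0.059 ((608.4309692382812, -14.195907592773438), (118.73089599609375, 13.350030899047852), 84.9539794921875)
foot 132 z 0.014 px -0.026 0.169 py -0.059 0.098 ((657.8970336914062, -40.44169616699219), (139.3863983154297, 215.83587646484375), 36.634056091308594)
top 148 z 0.1229 px -0.013 0.001 py -0.047 0.044 ((626.8407592773438, 340.70654296875), (90.49177551269531, 13.668365478515625), 79.0228271484375)
foot 554 z 0.0131 px -0.096 0.119 py -0.081 0.044 ((650.3983154296875, 327.6470642089844), (103.83715057373047, 220.73019409179688), 69.10892486572266)
```

View pics/s6.png

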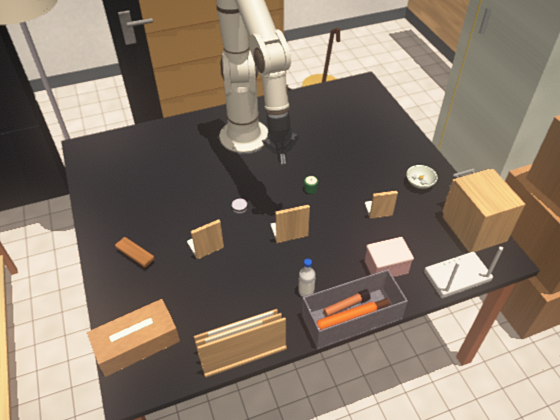

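All three pictures stand, at (207,240), (292,223) and (382,205). Everything else is where it was, and the arm is clear.

```bash
python3 -c "
from rig import robot
print(robot.sign_off())"
```

```text
the job is handed in; nothing more can be done
None
```

Both fallen pictures stand upright on their feet again, each heel measured within about 1 mm of where it fell; nothing else looks disturbed in the final picture, and the job was handed in at about 10 s of the 51 s allowed.

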